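Load, cock and fire a spring impact tester

ROBOT

A 6-joint arm with a two-finger parallel gripper is mounted at the origin on a cart in front of the work surface, level with it; the furniture and walls round the work are solid. World frame = base frame: x ahead of the robot, y to its left, z up, the work surface at z = 0. Lengths are in m, angles in rad, forces in N, time in s.
With the tool pointing down it reaches from about 0.35 to 0.875 m from the base axis. Payload 4.2 kg.
Tool frame: the origin (TCP) lies midway between the tips of the shut fingers; the grasp point (between the pads) lies 19 mm behind it (robot.grip_depth is the distance from the TCP to the grasp point, in m); x points along the fingers, z is the direction in which the jaws open and shut, and the axes are right-handed (so a half turn about x gives the same grasp; the last joint's range is limited). The gripper opens to 85 mm and grips with 20 to 120 N. Pads are 22 mm wide; open, the fingers measure 114 mm over their backs; the gripper's body (76 mm by 85 mm) begins 54 mm behind the grasp point. The pads swing forward as they close: fully open they stand 13 mm farther back than shut.
Start: joints at [-0.935, 0.385, 0.008, 0, -1.194, -0.259], TCP at [0.23, -0.581, 0.231] pointing down, gripper open.
Joint ranges: [-3.14, 3.14], [-1.21, 2.06], [-1.07, 1.41], [-3.16, 2.05], [-2.99, -0.16], [-3.1, 3.1]. Speed limits (rad/s): [2.79, 2.79, 3.14, 3.14, 3.14, 3.14].

INTERFACE

Orientations are given as a rotation vector (axis times angle).
In Python, from plant import telemetry, snapshot, hand_in, robot gives the robot as it stands. The module is installed in compiled form; this text tells all that it offers.
- The arm moves only by the tool servo_tool, never from a script. Its argument "targets" is one flat list of numbers, 7 for each row, row after row: the turn, a rotation vector about the tool's x, y, z in degrees, then the shift along the tool's x, y, z in mm, then the finger opening in mm, from 0 to 85.4. A call has exactly 10 rows; each row shifts and turns the commanded pose from where the row before left it, along the tool's axes as they then stand; what a row does not reach is not made up. A row lasts 1/8 s, in which the tool goes at most 62.5 mm and 10.7 degrees, less where a joint would pass 70% of its speed; a pose out of reach is approached as far as the arm can. A call with a gripper value outside its range is refused whole. The fingers move at their own pace and stop on an object; "newtons" is the grip in N (left out, the last holds). Time passes only in rows, so rows that do not move let the fingers close, or fill a call up. It gives the time, the measured TCP pose, the force and the opening at its end, in the units of the state.
- telemetry.state(): the state, without advancing time (a new reading comes with each control period).
- snapshot(name): name is "side" or "top" or "wrist"; returns a dict with "pixels" (400x640x3 uint8, blue, green, red), "mtx" (3x3 intrinsics, pixels), "rvec" (rotation vector, rad) and "tvec" (3), from world to camera coordinates, as OpenCV has them. Camera axes: x right, y down, z forward; pixel columns grow to the right and rows downward; lengths in m; the calibration is good to about 2 mm. The wrist camera is an equidistant fisheye: a pixel r from the principal point sees the ray r / f radians off the axis. A picture is of the moment at which its call begins. There is no depth.
- hand_in(): hands the job in, once; it reports no verdict.
The state is a dict: "t": time; "q": joint angles; "joint_vel": joint speeds; "joint_torque": joint torques, N m; "tool_pos": TCP position; "tcp_rot": TCP orientation; "wrist_force": force on the tool from outside, world axes, zero at the start; "wrist_torque": the same for the moment, N m; "grip_width": finger opening in m.
Only numpy, scipy, OpenCV 4.12 (cv2) and the standard library are available. Lean on these libraries where they do the work, as an engineer would, in place of code of your own. Each camera call takes 0.05 s, during which the arm holds its last target. There are 200 camera calls.

TASK

Give the full-size plaque (40 mm wide and 70 mm high) a blow in the spring impact tester: stand it upright in the specimen slot in front of the anvil, pushed fully home, then draw the striker's handle back until the sear has caught it, feeling for the catch (its place differs from day to day) and at most just touching the rubber buffer behind it, never hauling against it, and let go of the handle with the striker cocked. Then press the trigger pad, without leaning on it, to fire the striker at the plaque, and leave the plaque in its slot and everything else as it stands.

Things in the scene. Friction and masses are not known exactly. Their poses are not given: they have to be found in the camera images.
- tester: Spring impact tester, fixed: grey base 292 x 106 mm. Origin on the bench under the handle's rest place. x along the striker to the anvil (blow to +x, draw to -x), z up, trigger on the -y side. In mm: striker axis z 62; bearing block x 34 to 52, top z 86; spring barrel x -154 to -64, |y| < 20, top z 82; steel anvil with upright specimen slot x 76 to 128, |y| < 34, top z 72.
- seat (a point): Centre of the floor of the specimen slot, 32 mm above the bench; axes as tester. The slot is 12 mm wide along x, 42.5 mm along y, 40 mm deep, open at the top; through a window in its -x side the striker's round nose hits the specimen. A seated plaque stands 30 mm out of it.
- handle_top (a point): Top centre of the striker's upright black handle, 129 mm above the bench: a cylinder 16 mm across with a straight grip from 4 to 36 mm below this point. Moves with the striker. All else near it is lower than 87 mm. Axes as tester.
- striker (a joint): Draw of the striker (m): 0 at rest, nose then 5.5 mm short of the specimen; grows as the handle is drawn to the tester's -x against a 280 N/m spring (12.6 N at 45 mm). The sear drops in before a pin on the striker at a draw of 25 to 45 mm: the pin's setting differs daily and is not measured. Lifting the sear adds up to 5 N, which dies away as it drops in. Let forward, it stays on the sear.
- release_head: Release head on the tester's base (same axes; origin 3 mm towards the anvil): pivot fork and steel sear rocker with the trigger pad. In the tester's frame x -117 to -3, y -54 to -20, top z 87 mm. Sear and trigger pad together may be loaded with at most 30 N.
- buffer: Black rubber buffer 14 mm across in front of the pivot fork, facing the catch pin; origin: centre of its front face; axes as tester. It guards the sear from overdrawing: 3 mm past the catch, wherever that is set, the pin meets it, felt as a steep rise of force (several N per mm) over the spring's. Touching it is fine; a load over 15 N hurts it.
- trigger_top (a point): Middle of the top of the untouched trigger pad, 86 mm above the bench (does not move with it). Dark ribbed plate 24 x 24 mm on the sear rocker's tail, on a 43 mm arm. Pressed straight down (about 3 N, up to 8 N when cocked) it lets the striker go after 2 to 7 mm; end stop at 14 mm; springs back when let go. Axes as tester.
- rack: Grey plastic specimen rack, fixed, 132 x 60 mm, 26 mm high, with three slots 42 mm apart along its x axis, floors 8 mm above the bench. Origin: centre of its underside.
- plaque: The specimen: white plastic plaque 10 mm thick (x), 40 mm wide (y), 70 mm high (z), 40 g, upright in one of the rack's slots; the only one both 40 mm wide and 70 mm high. Origin: centre of its lower end.
- plaque_narrow: Another white plaque in the rack, 26 mm wide, 70 mm high, 10 mm thick; stays there. Origin and axes as plaque.
- plaque_short: Another white plaque in the rack, 40 mm wide but only 48 mm high, 10 mm thick; stays there. Origin and axes as plaque.
- driver: Bystander: screwdriver with a yellow handle, 140 mm long, lying flat.
- tape: Bystander: roll of tape lying flat, 53 mm across, 18 mm high.
- beaker: Bystander: empty glass beaker, 42 mm across, 48 mm high.
- small_vial: Bystander: small capped glass vial, 23 mm across, 46 mm high.
- marker: Bystander: black and white marker pen, 130 mm long, lying flat.
- dish: Bystander: glass Petri dish, 61 mm across, 12 mm high.

How it is judged:
By the outcome, as a careful person would: the job done as asked, in the order asked, and still so for the second after the job is handed in, with the robot touching nothing.
It also fails if it takes over 72 s, if anything falls off the work surface, if the arm or the gripper's body presses on something with over 40 N, if the wrist force passes 120 N, or if a joint passes its speed limit or range.

## Working session

There is one attempt and no reset: what is moved stays moved. The work goes in short steps, Python scripts to look and compute and a tool call to move; the robot and the scene stay as the last step left them, time stands still between calls to the robot, and variables do not carry over. Pictures are saved under pics/ and viewed, about 8 in all and at most 12, crops included, and the job is handed in when it is done.

Besides the shell and the picture viewer there is one more tool, called as a command line: name --argument value ..., lists and objects as JSON in quotes. servo_tool: Moves the arm, as the interface text tells. Its arguments: {"type":"object","properties":{"targets":{"type":"array"},"newtons":{"type":"number"}},"required":["targets"]}

```bash
mkdir -p pics; python3 - <<'E'
from plant import telemetry, snapshot, robot
import cv2,numpy as np,pickle
S={}
for n in("side","top","wrist"):
    s=snapshot(n); S[n]=s; cv2.imwrite(f"pics/{n}0.png",s["pixels"]); print(n,s["mtx"].tolist(),s["rvec"],s["tvec"], (-cv2.Rodrigues(s["rvec"])[0].T@np.ravel(s["tvec"])).round(3))
pickle.dump(S,open("s0.pkl","wb"))
print(telemetry.state()); print([a for a in dir(robot) if a[0]!='_'])
E
```

```text
side [[380.9140910008278, 0.0, 307.2526161700931], [0.0, 380.9140910008278, 201.21332320098182], [0.0, 0.0, 1.0]] [ 1.98786102 -0.31767976  0.1833653 ] [-0.61040614  0.11228951  0.86937115] [ 0.363 -0.892  0.462]
top [[495.86946696193377, 0.0, 320.08349360506276], [0.0, 495.86946696193377, 200.88835341113403], [0.0, 0.0, 1.0]] [ 2.15378773 -2.09813616  0.18526933] [-0.18390896  0.60008018  1.08254189] [ 0.403 -0.176  1.171]
wrist [[309.70691628693146, 0.0, 323.19939094750754], [0.0, 309.70691628693146, 200.33443935291717], [0.0, 0.0, 1.0]] [-1.65605465 -2.43437911 -0.38259831] [ 0.62241769 -0.04000033  0.37958417] [ 0.157 -0.608  0.372]
{'t': 0.15, 'q': array([-9.35377035e-01,  3.85400667e-01,  6.92534066e-03, -3.19598129e-04,
       -1.19400534e+00, -2.58589854e-01]), 'joint_vel': array([ 0.00025707, -0.00261059,  0.00331797,  0.00203555,  0.00042196,
       -0.0006468 ]), 'joint_torque': array([ 2.60137119e-05, -3.92679656e+01,  1.88580859e+01,  4.18858096e+00,
       -3.45095657e-03, -1.26225976e-05]), 'tool_pos': array([ 0.22981992, -0.58073654,  0.23045953]), 'tcp_rot': array([-1.47950594,  1.00592898,  1.4821743 ]), 'wrist_force': array([ 0.05250682, -0.16145216,  0.76182043]), 'wrist_torque': array([0.00572859, 0.00728563, 0.03297787]), 'grip_width': 0.08534102037224212}
['Unreachable', 'grip_depth']
```

View pics/top0.png

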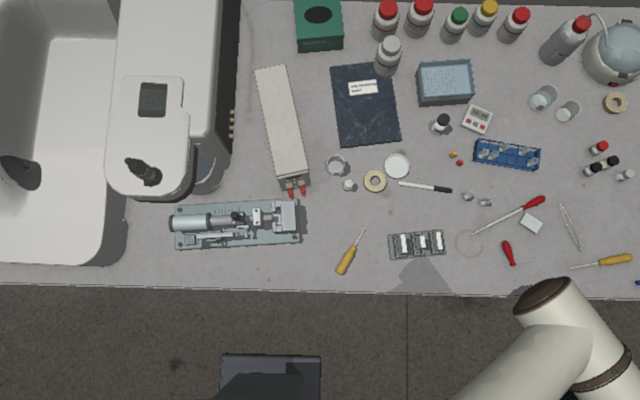

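View pics/side0.png

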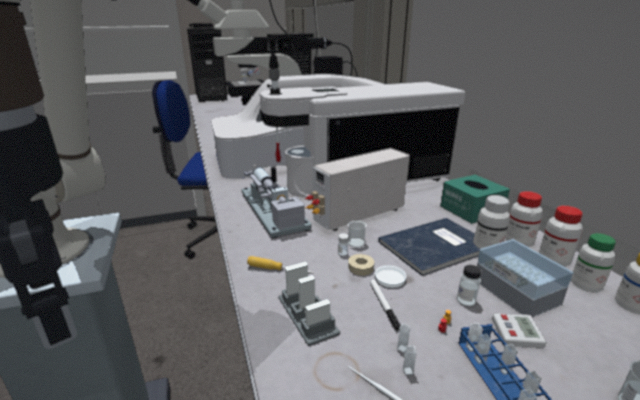

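```bash
python3 - <<'E'
import cv2,numpy as np
t=cv2.imread("pics/top0.png");s=cv2.imread("pics/side0.png")
a=cv2.resize(t[192:257,160:310],None,fx=5.3,fy=5.3,interpolation=cv2.INTER_CUBIC)[:,:795]
b=cv2.resize(t[222:262,380:455],None,fx=5.3,fy=5.3,interpolation=cv2.INTER_CUBIC)
c=cv2.resize(s[255:345,270:345],None,fx=2.8,fy=2.8,interpolation=cv2.INTER_CUBIC)
d=cv2.resize(s[160:240,235:315],None,fx=2.8,fy=2.8,interpolation=cv2.INTER_CUBIC)
o=np.zeros((600,800,3),np.uint8);o[:a.shape[0],:a.shape[1]]=a
y=a.shape[0]+2
x=0
for m in(b,c,d):
    h=min(m.shape[0],600-y);w=min(m.shape[1],800-x);o[y:y+h,x:x+w]=m[:h,:w];x+=m.shape[1]+2
print(y,b.shape,c.shape,d.shape)
cv2.imwrite("pics/crop1.png",o)
E
```

```text
346 (212, 398, 3) (252, 210, 3) (224, 224, 3)
```

View pics/crop1.png

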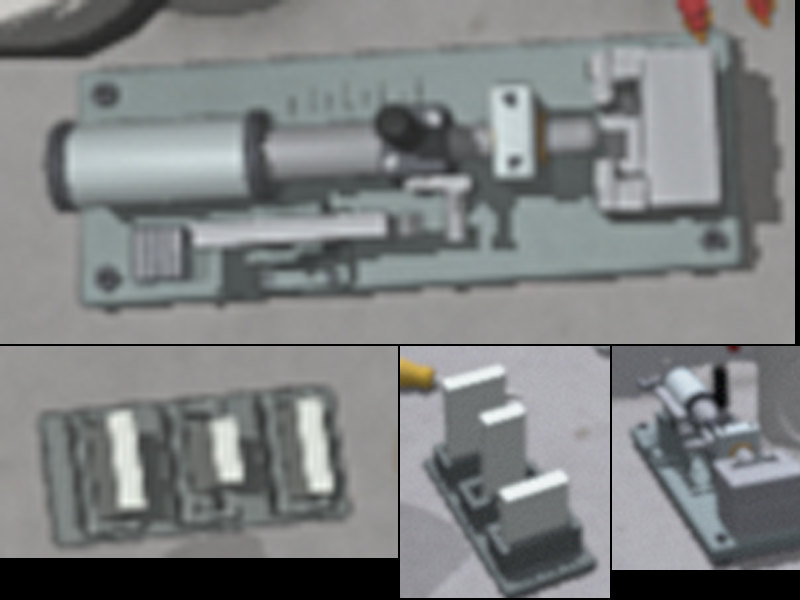

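```bash
cat > h.py <<'E'
import numpy as np,cv2
from scipy.spatial.transform import Rotation as R
from plant import telemetry,snapshot,robot
def ray(s,uv,fish):
    K=s["mtx"];Rm=cv2.Rodrigues(s["rvec"])[0];c=-Rm.T@np.ravel(s["tvec"])
    d=np.array([(uv[0]-K[0,2])/K[0,0],(uv[1]-K[1,2])/K[1,1]])
    if fish:
        r=np.linalg.norm(d);v=np.r_[d/r*np.sin(r),np.cos(r)] if r>1e-9 else np.array([0,0,1.])
    else: v=np.r_[d,1.]
    return c,Rm.T@v
def onz(s,uv,z,fish=False):
    c,v=ray(s,uv,fish);return (c+v*(z-c[2])/v[2])
def proj(s,P,fish=False):
    K=s["mtx"];p=cv2.Rodrigues(s["rvec"])[0]@np.asarray(P,float)+np.ravel(s["tvec"])
    if fish:
        r=np.hypot(p[0],p[1]);t=np.arctan2(r,p[2]);q=p[:2]/max(r,1e-9)*t
    else: q=p[:2]/p[2]
    return q*K[0,0]+K[:2,2]
def tool(): 
    s=telemetry.state();return np.array(s["tool_pos"]),R.from_rotvec(s["tcp_rot"]).as_matrix()
def goal(pos,yaw):
    """tool down, jaw axis z at world yaw (deg, mod 180); prints shift in present tool axes (mm) and turn about tool x"""
    p,M=tool();sh=M.T@(np.asarray(pos)-p)*1000
    y=np.radians(yaw);z=np.array([np.cos(y),np.sin(y),0]);x=np.array([0,0,-1.])
    if z@M[:,2]<0:z=-z
    G=np.c_[x,np.cross(z,x),z];rv=np.degrees(R.from_matrix(M.T@G).as_rotvec())
    print("at",(p*1000).round(1),"shift mm",sh.round(1),"turn deg",rv.round(2),"shift in goal axes",(G.T@(np.asarray(pos)-p)*1000).round(1))
E
python3 - <<'E'
from h import *
import pickle
S=pickle.load(open("s0.pkl","rb"));t=S["top"];im=t["pixels"]
hsv=cv2.cvtColor(im,cv2.COLOR_BGR2HSV)
roi=np.zeros(im.shape[:2],np.uint8);roi[222:262,380:455]=1
m=((im.min(2)>195)&(roi>0)).astype(np.uint8)
n,l,st,c=cv2.connectedComponentsWithStats(m)
for i in range(1,n):
    if st[i,4]>8:
        ys,xs=np.where(l==i);w=im[ys,xs].min(1).astype(float)
        r=cv2.minAreaRect(np.c_[xs,ys].astype(np.float32));bp=cv2.boxPoints(r)
        P=np.array([onz(t,b,.078)[:2] for b in bp])
        print(st[i],c[i],r,"world z78",onz(t,c[i],.078).round(4),"z56",onz(t,c[i],.056).round(4),np.linalg.norm(P[0]-P[1]),np.linalg.norm(P[1]-P[2]))
        vx=np.polyfit(ys,xs,1)[0];a=onz(t,(c[i][0]-5*vx,c[i][1]-5),.078);b=onz(t,(c[i][0]+5*vx,c[i][1]+5),.078);print("long-axis yaw",np.degrees(np.arctan2(*(a-b)[1::-1])))
f=lambda u,v:(160+u/5.3,192+v/5.3)
for k in[(80,75),(732,35),(752,265),(82,303)]:print(onz(t,f(*k),.012).round(4))
print("handle top",onz(t,f(400,125),.129)); 
p,M=tool();print(M.round(3));w=S["wrist"];Rw=cv2.Rodrigues(w["rvec"])[0];c=-Rw.T@np.ravel(w["tvec"])
print("cam in tool",(M.T@(c-p)).round(4),"axes cam in tool\n",(M.T@Rw.T).round(3))
E
```

```text
[437 233   5  16  50] [438.88 240.54] ((438.8599853515625, 240.5199737548828), (15.414929389953613, 2.969848871231079), 81.8698959350586) world z78 [ 0.5182 -0.4328  0.078 ] z56 [ 0.5205 -0.438   0.056 ] 0.006610483757959266 0.03391801139745166
long-axis yaw 7.53663463252557
[401 235   6  17  55] [403.34545455 242.92727273] ((403.3690185546875, 243.01748657226562), (16.520462036132812, 3.1058473587036133), 82.40535736083984) world z78 [ 0.5108 -0.3544  0.078 ] z56 [ 0.513 -0.358  0.056] 0.006896193122129371 0.03634973625543934
long-axis yaw 7.382264573490922
[421 236   4  11  34] [422.32352941 241.05882353] ((422.5, 241.0), (10.0, 3.0), 90.0) world z78 [ 0.5161 -0.3963  0.078 ] z56 [ 0.5183 -0.4007  0.056 ] 0.006631318679393483 0.022122515286346112
long-axis yaw 6.1464128821094945
[0.5905 0.1757 0.012 ]
[ 0.6163 -0.1155  0.012 ]
[ 0.5133 -0.1279  0.012 ]
[0.4888 0.1669 0.012 ]
handle top [0.55467972 0.01028693 0.129     ]
[[-0.001 -0.93  -0.368]
 [ 0.002 -0.368  0.93 ]
 [-1.     0.     0.002]]
cam in tool [-0.142   0.0782  0.0017] axes cam in tool
 [[-0.    -0.306  0.952]
 [-0.    -0.952 -0.306]
 [ 1.    -0.     0.   ]]
```

```bash
python3 - <<'E'
from h import *
goal([.511,-.354,.15],97.4)
E
```

```text
at [ 229.8 -580.7  230.5] shift mm [  80.6 -344.9  107.3] turn deg [14.18  0.1  -0.02] shift in goal axes [  80.5 -308.   188.6]
```

servo_tool --targets '[7.1, 0, 0, 0, 0, 0, 60, 7.1, 0, 0, 0, 0, 0, 45, 0, 0, 0, 11.5, -44, 27, 45, 0, 0, 0, 11.5, -44, 27, 45, 0, 0, 0, 11.5, -44, 27, 45, 0, 0, 0, 11.5, -44, 27, 45, 0, 0, 0, 11.5, -44, 27, 45, 0, 0, 0, 11.5, -44, 27, 45, 0, 0, 0, 11.5, -44, 27, 45, 0, 0, 0, 0, 0, 0, 45]' --newtons 40

```text
t: 1.4
tool_pos: [0.5129, -0.3515, 0.1491]
tcp_rot: [-1.305, 1.144, 1.309]
wrist_force: [-0.2, -1.0, 0.6]
grip_width: 0.0448
```

```bash
python3 - <<'E'
from h import *
import pickle
s=snapshot("wrist");pickle.dump(s,open("w1.pkl","wb"));cv2.imwrite("pics/w1.png",s["pixels"])
print(tool()[0],telemetry.state()["joint_vel"].round(3),proj(s,[.511,-.354,.078],True))
E
```

```text
[ 0.51175639 -0.35273521  0.14971063] [-0.04  -0.023 -0.005  0.005 -0.002  0.003] [317.84344727 210.88144262]
```

View pics/w1.png

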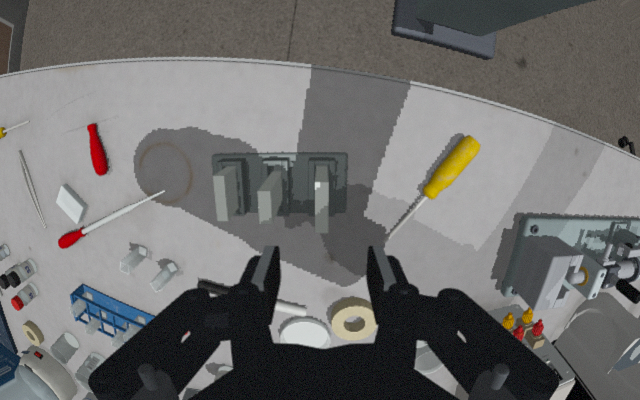

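```bash
python3 - <<'E'
import cv2,numpy as np
s=cv2.imread("pics/w1.png")[140:250,200:360]
o=cv2.resize(s,None,fx=5,fy=5,interpolation=cv2.INTER_CUBIC);o=np.clip(o.astype(float)*1.3,0,255).astype(np.uint8)
cv2.imwrite("pics/w1c.png",o)
g=cv2.imread("pics/w1.png")[:,:,:].min(2)
for r in range(158,240,6):print(r,g[r,306:338].tolist())
E
```

```text
158 [86, 83, 80, 59, 56, 53, 55, 56, 48, 52, 56, 59, 53, 51, 55, 56, 48, 53, 50, 53, 53, 53, 51, 57, 61, 56, 46, 56, 61, 74, 84, 82]
164 [82, 83, 68, 87, 81, 86, 82, 79, 64, 70, 76, 77, 77, 80, 78, 79, 79, 77, 84, 79, 80, 78, 70, 71, 85, 82, 82, 75, 73, 59, 60, 73]
170 [86, 80, 71, 82, 82, 84, 82, 82, 60, 61, 90, 102, 101, 103, 108, 101, 105, 103, 104, 104, 106, 88, 69, 52, 66, 84, 81, 86, 73, 57, 57, 76]
176 [83, 78, 71, 79, 85, 82, 83, 79, 66, 84, 98, 103, 105, 100, 105, 102, 103, 103, 106, 106, 101, 96, 71, 56, 55, 57, 59, 55, 56, 61, 57, 61]
182 [79, 75, 67, 82, 81, 77, 81, 77, 100, 183, 194, 196, 195, 191, 148, 132, 131, 133, 134, 129, 133, 129, 111, 63, 55, 53, 58, 64, 79, 61, 59, 79]
188 [78, 73, 67, 80, 75, 80, 84, 76, 114, 207, 184, 151, 148, 147, 147, 148, 146, 146, 147, 145, 145, 142, 119, 62, 53, 62, 55, 59, 67, 62, 79, 79]
194 [75, 71, 73, 78, 84, 77, 79, 69, 81, 138, 146, 146, 145, 146, 147, 148, 145, 143, 144, 142, 144, 140, 117, 62, 54, 60, 62, 54, 53, 55, 60, 58]
200 [57, 57, 55, 56, 55, 62, 59, 60, 74, 137, 146, 147, 143, 146, 146, 145, 146, 142, 142, 146, 146, 142,
[... 231 characters left out ...]
5, 147, 134, 124, 136, 120, 109, 108, 108, 112, 110, 110, 107, 86, 55, 58, 57, 55, 56, 60, 43, 55, 54]
218 [74, 77, 78, 77, 75, 76, 78, 79, 82, 101, 111, 113, 111, 111, 109, 109, 107, 111, 109, 113, 105, 106, 95, 81, 78, 81, 79, 82, 80, 75, 76, 81]
224 [101, 101, 104, 105, 100, 87, 79, 81, 81, 107, 108, 112, 110, 111, 108, 107, 111, 108, 111, 113, 110, 108, 95, 81, 81, 82, 81, 79, 81, 76, 77, 77]
230 [100, 104, 101, 101, 104, 104, 103, 103, 99, 107, 107, 109, 110, 107, 111, 111, 107, 110, 109, 108, 111, 101, 89, 80, 80, 77, 76, 78, 80, 80, 80, 79]
236 [101, 103, 103, 104, 107, 98, 102, 107, 107, 105, 107, 102, 106, 106, 103, 88, 80, 77, 77, 78, 79, 80, 79, 78, 81, 76, 77, 76, 78, 77, 79, 77]
```

View pics/w1c.png

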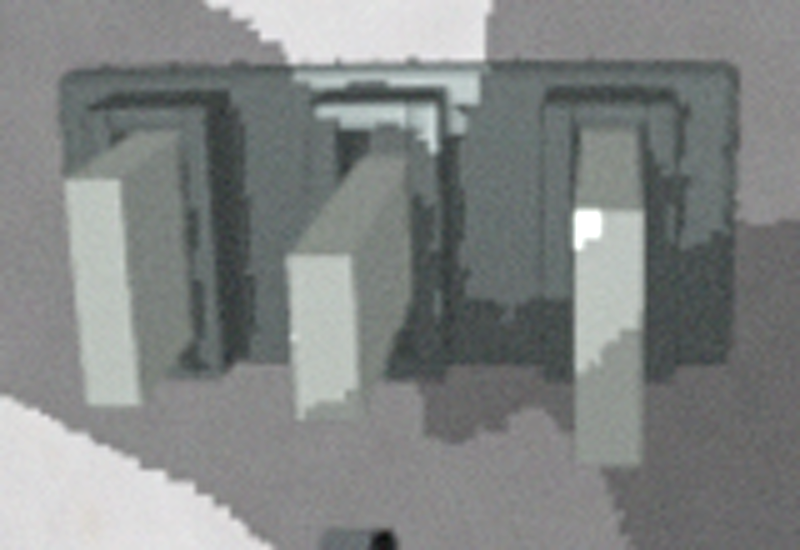

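```bash
python3 - <<'E'
from h import *
import pickle
s=pickle.load(open("w1.pkl","rb"))
f=lambda u,v:((u+.5)/5-.5+200,(v+.5)/5-.5+140)
P=np.array([onz(s,f(*k),.078,True) for k in[(573,207),(643,207),(642,466),(575,466)]])
print(P.round(4),P.mean(0),np.linalg.norm(P[0]-P[1]),np.linalg.norm(P[1]-P[2]));d=(P[2]+P[3]-P[0]-P[1])[:2];yaw=np.degrees(np.arctan2(d[1],d[0]));print(yaw)
c=P.mean(0);goal([c[0],c[1],.0515],97)
E
```

```text
[[ 0.489  -0.3594  0.078 ]
 [ 0.4877 -0.3496  0.078 ]
 [ 0.5273 -0.3442  0.078 ]
 [ 0.5287 -0.3542  0.078 ]] [ 0.50818842 -0.3518606   0.078     ] 0.009939908375836838 0.03999637494925308
7.618353971342036
at [ 511.8 -352.7  149.7] shift mm [98.2  3.2  1.2] turn deg [ 0.54  0.06 -0.11] shift in goal axes [98.2  3.4  1.3]
```

servo_tool --targets '[0, 0, 0, 10, 3.4, 1.3, 26, 0, 0, 0, 15, 0, 0, 26, 0, 0, 0, 15, 0, 0, 26, 0, 0, 0, 18, 0, 0, 26, 0, 0, 0, 18, 0, 0, 26, 0, 0, 0, 15, 0, 0, 26, 0, 0, 0, 8.7, 0, 0, 26, 0, 0, 0, 0, 0, 0, 26, 0, 0, 0, 0, 0, 0, 5, 0, 0, 0, 0, 0, 0, 5]' --newtons 50

```text
t: 2.7
tool_pos: [0.508, -0.3534, 0.0518]
tcp_rot: [-1.305, 1.145, 1.302]
wrist_force: [0.3, -0.5, -0.2]
grip_width: 0.009
```

```bash
python3 - <<'E'
from h import *
goal([.5082,-.3519,.2],97.6);st=telemetry.state();print(st["grip_width"],st["wrist_force"],st["wrist_torque"],st['q'].round(2))
E
```

```text
at [ 508.  -353.4   51.8] shift mm [-148.2   -0.6    1.3] turn deg [-0.21 -0.04  0.07] shift in goal axes [-148.2   -0.4    1.4]
0.009018331290822738 [ 0.33215483 -0.52485579 -0.20732651] [-0.01122833 -0.00927237 -0.00250384] [-0.35  0.55 -0.22  0.   -0.8  -1.1 ]
```

```bash
python3 - <<'E'
from h import *
goal([.565,-.145,.155],94.9)
E
```

```text
at [ 508.  -353.4   51.8] shift mm [-103.2  -83.5  199.2] turn deg [ 2.49 -0.04  0.07] shift in goal axes [-103.2  -74.6  202.7]
```

servo_tool --targets '[0, 0, 0, -15, 0, 0, 5, 0, 0, 0, -30, 0, 0, 5, 0, 0, 0, -35, 0, 0, 5, 2.5, 0, 0, -23, 0, 0, 5, 0, 0, 0, 0, -15, 40, 5, 0, 0, 0, 0, -15, 40, 5, 0, 0, 0, 0, -15, 41, 5, 0, 0, 0, 0, -15, 41, 5, 0, 0, 0, 0, -14.6, 40.7, 5, 0, 0, 0, 0, 0, 0, 5]'

```text
t: 3.95
tool_pos: [0.5656, -0.1425, 0.1556]
tcp_rot: [-1.276, 1.164, 1.273]
wrist_force: [-1.0, -0.8, -0.6]
grip_width: 0.0087
```

```bash
python3 - <<'E'
from h import *
import pickle,time
s=snapshot("wrist");s=snapshot("wrist");pickle.dump((s,telemetry.state()),open("w2.pkl","wb"))
print(tool()[0],telemetry.state()["grip_width"])
for n,P in dict(seat=[.562,-.079,.072],hand=[.555,.010,.129],plaque=[.565,-.145,.111]).items():print(n,proj(s,P,True))
im=s["pixels"];cv2.imwrite("pics/w2.png",im)
u,v=proj(s,[.562,-.079,.072],True).astype(int);u0=max(0,min(u-110,420))
v0=max(0,v-75);o=cv2.resize(im[v0:v0+150,u0:u0+200+20],None,fx=3.6,fy=3.6,interpolation=cv2.INTER_CUBIC);print(u0,v0)
cv2.imwrite("pics/w2c.png",np.clip(o.astype(float)*1.2,0,255).astype(np.uint8))
E
```

```text
[ 0.56478886 -0.14466278  0.15508426] 0.009370387632855807
seat [403.12869601 210.80595329]
hand [535.40732529 237.31493832]
plaque [318.93771986 227.31781189]
293 135
```

View pics/w2c.png

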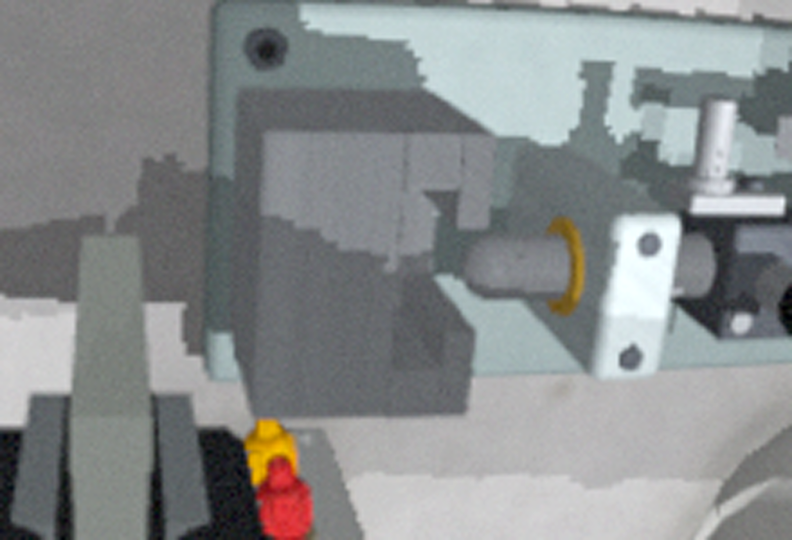

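```bash
python3 - <<'E'
from h import *
import pickle
s,st=pickle.load(open("w2.pkl","rb"))
f=lambda u,v:((u+.5)/3.6-.5+293,(v+.5)/3.6-.5+135)
A=np.array([onz(s,f(*k),.072,True) for k in[(264,132),(493,137),(468,412),(258,418)]])[:,:2]*1000
B=np.array([onz(s,f(*k),.072,True) for k in[(403,191),(460,191),(444,366),(391,366)]])[:,:2]*1000
C=np.array([onz(s,f(*k),.086,True) for k in[(615,216),(681,216),(657,376),(594,376)]])[:,:2]*1000
P=np.array([onz(s,f(*k),.012,True) for k in[(215,3),(208,377)]])[:,:2]*1000
for n,Q in(("anvil",A),("slot",B),("block",C)):
    print(n,Q.round(1).tolist(),Q.mean(0).round(1),[round(np.linalg.norm(Q[i]-Q[(i+1)%4]),1) for i in range(4)],
     "xdir yaw",np.degrees(np.arctan2(*(Q[0]+Q[3]-Q[1]-Q[2])[::-1])).round(2),"ydir-90",(np.degrees(np.arctan2(*(Q[2]+Q[3]-Q[0]-Q[1])[::-1]))-90).round(2))
d=C.mean(0)-A.mean(0);print("block->anvil yaw",np.degrees(np.arctan2(-d[1],-d[0])),np.linalg.norm(d),"base end",np.degrees(np.arctan2(*(P[1]-P[0])[::-1]))-90)
# held plaque bottom near-edge
p,M=tool();print(M.round(4).tolist(),p)
zb=p[2]-.0438
E=[onz(s,f(*k),zb,True)*1000 for k in[(82,237),(139,237)]];print("plaque -X bottom corners",np.round(E,1))
E=[onz(s,f(*k),zb+.07,True)*1000 for k in[(71,417),(153,417)]];print("plaque -X top corners",np.round(E,1),zb)
E
```

```text
anvil [[533.3, -112.8], [529.2, -62.6], [594.6, -55.4], [599.2, -105.4]] [564.1 -84.1] [np.float64(50.4), np.float64(65.7), np.float64(50.2), np.float64(66.3)] xdir yaw -85.04 ydir-90 -83.63
slot [[543.1, -81.0], [541.9, -68.1], [583.2, -63.9], [584.0, -76.6]] [563.1 -72.4] [np.float64(13.0), np.float64(41.5), np.float64(12.7), np.float64(41.1)] xdir yaw -85.4 ydir-90 -84.02
block [[540.4, -36.6], [538.8, -20.0], [576.8, -15.9], [577.5, -32.5]] [558.4 -26.2] [np.float64(16.6), np.float64(38.1), np.float64(16.6), np.float64(37.4)] xdir yaw -85.97 ydir-90 -83.74
block->anvil yaw -84.38466080365295 58.117491153151384 base end -84.53674104291126
[[0.0011, -0.9963, -0.0863], [-0.0001, -0.0863, 0.9963], [-1.0, -0.0011, -0.0002]] [ 0.56478886 -0.14466278  0.15508426]
plaque -X bottom corners [[ 546.8 -148.7  111.3]
 [ 545.9 -138.8  111.3]]
plaque -X top corners [[ 546.2 -148.4  181.3]
 [ 545.3 -138.9  181.3]] 0.1112842587943263
```

```bash
python3 - <<'E'
from h import *
goal([.5619,-.0752,.1238],95.2)
E
```

```text
at [ 564.8 -144.7  155.1] shift mm [31.3 -3.1 69.5] turn deg [-0.25 -0.01  0.06] shift in goal axes [31.3 -3.4 69.4]
```

servo_tool --targets '[-0.2, 0, 0, 0, 0, 10, 5, 0, 0, 0, 0, -1, 20, 5, 0, 0, 0, 0, -1, 20, 5, 0, 0, 0, 5, -1, 12, 5, 0, 0, 0, 8, 0, 7.5, 5, 0, 0, 0, 8, -0.4, 0, 5, 0, 0, 0, 6, 0, 0, 5, 0, 0, 0, 4.3, 0, 0, 5, 0, 0, 0, 0, 0, 0, 5, 0, 0, 0, 0, 0, 0, 5]'

```text
t: 5.3
tool_pos: [0.5621, -0.0756, 0.123]
tcp_rot: [-1.274, 1.166, 1.274]
wrist_force: [-0.6, 0.1, -0.4]
grip_width: 0.0091
```

```bash
python3 - <<'E'
from h import *
import pickle
s=snapshot("wrist");pickle.dump((s,telemetry.state()),open("w3.pkl","wb"))
p,M=tool();print(p,telemetry.state()["wrist_force"]);im=s["pixels"]
u,v=proj(s,[.555,-.075,.072],True).astype(int);u0,v0=u-50,v-45
o=cv2.resize(im[v0:v0+90,u0:u0+130],None,fx=6,fy=6,interpolation=cv2.INTER_CUBIC);print(u0,v0)
cv2.imwrite("pics/w3c.png",np.clip(o.astype(float)*1.3,0,255).astype(np.uint8))
E
```

```text
[ 0.56211111 -0.07555136  0.12310606] [-0.92547079 -0.16591303 -0.23273085]
272 169
```

View pics/w3c.png

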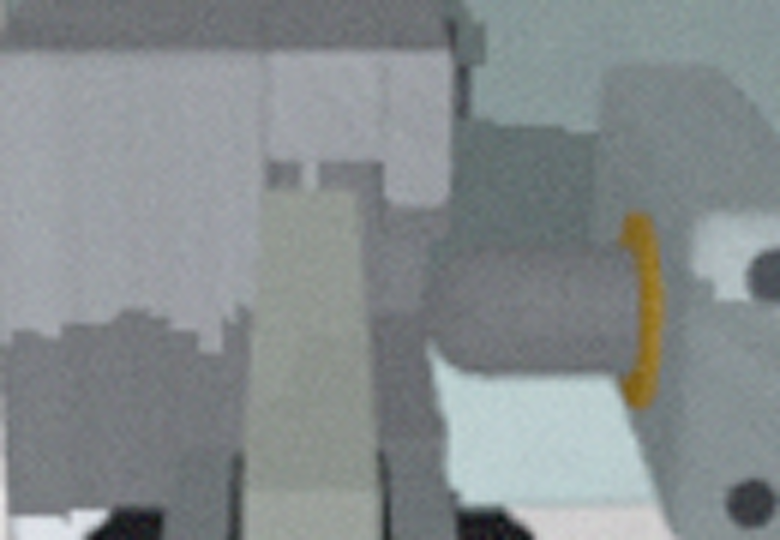

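```bash
cat > m3.py <<'E'
from h import *
import pickle
s,st=pickle.load(open("w3.pkl","rb"))
f=lambda u,v:((u+.5)/6-.5+272,(v+.5)/6-.5+169)
p=np.array(st["tool_pos"]);zb=p[2]-.0438
a=np.radians(-84.8);X=np.array([np.cos(a),np.sin(a)]);Y=np.array([-X[1],X[0]])
g=lambda k,z:(lambda q:(round(q@X*1000,1),round(q@Y*1000,1)))(onz(s,f(*k),z,True)[:2]-p[:2])
print("slot",[g(k,.072) for k in[(265,163),(383,163)]],"plaque",[g(k,zb) for k in[(263,190),(360,190)]])
print("anvil corner -x,-y",g((450,50),.072))
E
python3 m3.py
```

```text
slot [(np.float64(3.3), np.float64(-19.8)), (np.float64(-9.5), np.float64(-19.8))] plaque [(np.float64(3.3), np.float64(-19.1)), (np.float64(-6.9), np.float64(-19.1))]
anvil corner -x,-y (np.float64(-16.6), np.float64(-32.4))
```

servo_tool --targets '[0, 0, 0, 0, -0.2, 1.4, 5, 0, 0, 0, 0, 0, 0, 5, 0, 0, 0, 2, 0, 0, 5, 0, 0, 0, 2, 0, 0, 5, 0, 0, 0, 2, 0, 0, 5, 0, 0, 0, 2, 0, 0, 5, 0, 0, 0, 2, 0, 0, 5, 0, 0, 0, 2, 0, 0, 5, 0, 0, 0, 2, 0, 0, 5, 0, 0, 0, 0, 0, 0, 5]'

```text
t: 6.6
tool_pos: [0.5619, -0.074, 0.1086]
tcp_rot: [-1.274, 1.166, 1.275]
wrist_force: [-1.1, -0.3, -0.1]
grip_width: 0.009
```

servo_tool --targets '[0, 0, 0, 3, 0, 0, 5, 0, 0, 0, 3, 0, 0, 5, 0, 0, 0, 3, 0, 0, 5, 0, 0, 0, 3, 0, 0, 5, 0, 0, 0, 3, 0, 0, 5, 0, 0, 0, 3, 0, 0, 5, 0, 0, 0, 3, 0, 0, 5, 0, 0, 0, 3, 0, 0, 5, 0, 0, 0, 3, 0, 0, 5, 0, 0, 0, 0, 0, 0, 5]'

```text
t: 7.85
tool_pos: [0.5618, -0.074, 0.0815]
tcp_rot: [-1.274, 1.166, 1.275]
wrist_force: [0.4, 0.3, -0.7]
grip_width: 0.0093
```

Slides in freely. Down to the floor, feeling for contact.

servo_tool --targets '[0, 0, 0, 1.5, 0, 0, 5, 0, 0, 0, 1.5, 0, 0, 5, 0, 0, 0, 1, 0, 0, 5, 0, 0, 0, 1, 0, 0, 5, 0, 0, 0, 0.5, 0, 0, 5, 0, 0, 0, 0.5, 0, 0, 5, 0, 0, 0, 0, 0, 0, 5, 0, 0, 0, 0, 0, 0, 5, 0, 0, 0, 0, 0, 0, 5, 0, 0, 0, 0, 0, 0, 5]'

```text
t: 9.1
tool_pos: [0.562, -0.074, 0.0758]
tcp_rot: [-1.274, 1.166, 1.274]
wrist_force: [0.0, 0.2, 0.3]
grip_width: 0.0091
```

servo_tool --targets '[0, 0, 0, 0.5, 0, 0, 5, 0, 0, 0, 0, 0, 0, 5, 0, 0, 0, 0.5, 0, 0, 5, 0, 0, 0, 0, 0, 0, 5, 0, 0, 0, 0.5, 0, 0, 5, 0, 0, 0, 0, 0, 0, 5, 0, 0, 0, 0, 0, 0, 5, 0, 0, 0, 0, 0, 0, 5, 0, 0, 0, 0, 0, 0, 5, 0, 0, 0, 0, 0, 0, 5]'

```text
t: 10.35
tool_pos: [0.562, -0.074, 0.0757]
tcp_rot: [-1.275, 1.165, 1.274]
wrist_force: [-3.9, 0.0, 9.1]
grip_width: 0.0094
```

servo_tool --targets '[0, 0, 0, -1, 0, 0, 5, 0, 0, 0, 0, 0, 0, 28, 0, 0, 0, 0, 0, 0, 28, 0, 0, 0, 0, 0, 0, 28, 0, 0, 0, -10, 0, 0, 28, 0, 0, 0, -20, 0, 0, 28, 0, 0, 0, -25, 0, 0, 45, 0, 0, 0, -25, 0, 0, 45, 0, 0, 0, -10, 0, 0, 45, 0, 0, 0, 0, 0, 0, 45]'

```text
t: 11.6
tool_pos: [0.5622, -0.0739, 0.1659]
tcp_rot: [-1.275, 1.165, 1.273]
wrist_force: [0.6, 0.1, -0.3]
grip_width: 0.045
```

```bash
python3 - <<'E'
from h import *
import pickle
s=snapshot("wrist");pickle.dump((s,telemetry.state()),open("w4.pkl","wb"))
p,M=tool();print(p,telemetry.state()["wrist_force"]);im=s["pixels"]
u,v=proj(s,[.555,.005,.1],True).astype(int);u0,v0=min(u-125,440),v-75
u0=max(u0-40,0)
o=cv2.resize(im[v0:v0+150,u0:u0+200],None,fx=4,fy=4,interpolation=cv2.INTER_CUBIC);print(u0,v0)
cv2.imwrite("pics/w4c.png",np.clip(o.astype(float)*1.2,0,255).astype(np.uint8))
goal([.554,.013,.165],95.2)
E
```

```text
[ 0.56159135 -0.07390314  0.16496626] [ 0.38058935 -0.32133396  0.01371844]
262 140
at [561.6 -73.9 165. ] shift mm [-0.  -0.1 87.2] turn deg [-0.12  0.02 -0.03] shift in goal axes [-0.  -0.3 87.2]
```

View pics/w4c.png

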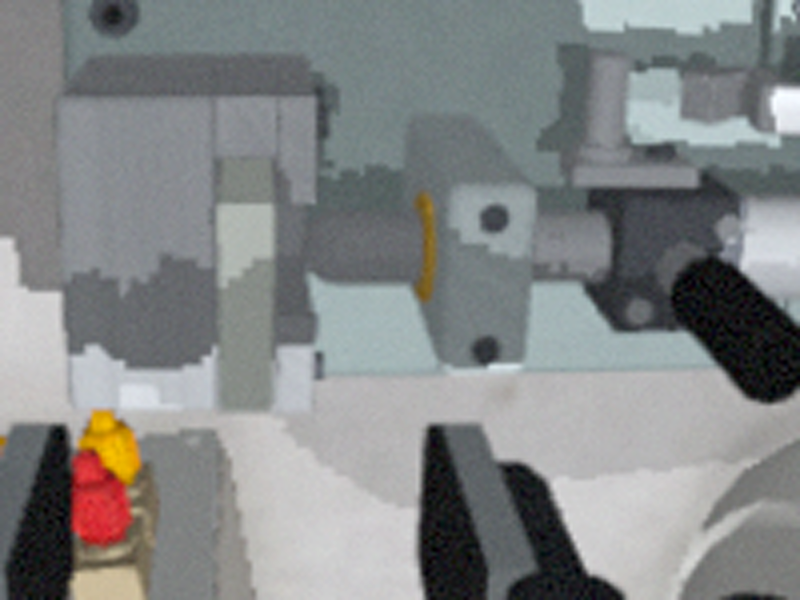

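```bash
python3 - <<'E'
from h import *
import pickle
s,st=pickle.load(open("w4.pkl","rb"));im=s["pixels"]
f=lambda u,v:((u+.5)/4-.5+262,(v+.5)/4-.5+140)
P=np.array([onz(s,f(*k),.102,True) for k in[(217,203),(274,203),(272,410),(219,410)]])[:,:2]*1000
print("plaque top",P.round(1).tolist(),P.mean(0),np.linalg.norm(P[0]-P[1]),np.linalg.norm(P[1]-P[2]))
m=(im.max(2)<45).astype(np.uint8);m[:200]=0;m[250:]=0;m[:,:425]=0;m[:,480:]=0
n,l,stt,c=cv2.connectedComponentsWithStats(m);i=1+np.argmax(stt[1:,4]);ys,xs=np.where(l==i)
print(stt[i],c[i])
# axis direction toward far end: radius 8mm at z129
for q in[(453,230),(455,231),(457,232)]:print(q,onz(s,q,.129,True).round(4), np.abs(np.array(proj(s,onz(s,q,.129,True)+[0.008,0,0],True))-q))
k=np.argmax((xs-c[i][0])*.75+(ys-c[i][1])*.66);tip=(xs[k],ys[k]);print("tip",tip,onz(s,tip,.129,True))
print("bounds right col",xs.max(),"bottom row",ys.max(), "right edge pt",onz(s,(xs.max()+.5,ys[xs==xs.max()].mean()),.129,True),"bottom pt",onz(s,(xs[ys==ys.max()].mean(),ys.max()+.5),.129,True))
E
```

```text
plaque top [[542.9, -79.1], [542.0, -69.3], [581.4, -65.8], [582.3, -75.5]] [562.15705232 -72.43066694] 9.860569927314069 39.53450773615137
[429 204  36  36 731] [446.85636115 221.78659371]
(453, 230) [0.5541 0.0143 0.129 ] [ 2.68724701 10.80362184]
(455, 231) [0.5547 0.016  0.129 ] [ 2.70780258 10.75281039]
(457, 232) [0.5554 0.0177 0.129 ] [ 2.72810813 10.70161009]
tip (np.int64(462), np.int64(235)) [0.55735887 0.02217485 0.129     ]
bounds right col 464 bottom row 239 right edge pt [0.55322682 0.02303481 0.129     ] bottom pt [0.56104497 0.01607398 0.129     ]
```

servo_tool --targets '[0, 0, 0, 0, 0.6, 18, 45, 0, 0, 0, 0, 0, 28, 45, 0, 0, 0, 0, 0, 28, 45, 0, 0, 0, 0, 0, 14.8, 45, 0, 0, 0, 12, 0, 0, 45, 0, 0, 0, 20, 0, 0, 45, 0, 0, 0, 20, 0, 0, 45, 0, 0, 0, 14, 0, 0, 45, 0, 0, 0, 6, 0, 0, 45, 0, 0, 0, 0, 0, 0, 45]'

```text
t: 12.9
tool_pos: [0.5535, 0.0142, 0.093]
tcp_rot: [-1.274, 1.167, 1.274]
wrist_force: [-0.7, -0.1, -0.1]
grip_width: 0.0448
```

```bash
python3 - <<'E'
from h import *
import pickle
s=snapshot("wrist");pickle.dump((s,telemetry.state()),open("w5.pkl","wb"))
p,M=tool();print(p,telemetry.state()["wrist_force"]);cv2.imwrite("pics/w5.png",s["pixels"]);cv2.imwrite("pics/w5c.png",cv2.resize(s["pixels"][140:300,200:440],None,fx=3.2,fy=3.2))
E
```

```text
[0.55381433 0.01431169 0.09353886] [1.19314856 0.10280009 0.45121884]
```

View pics/w5c.png

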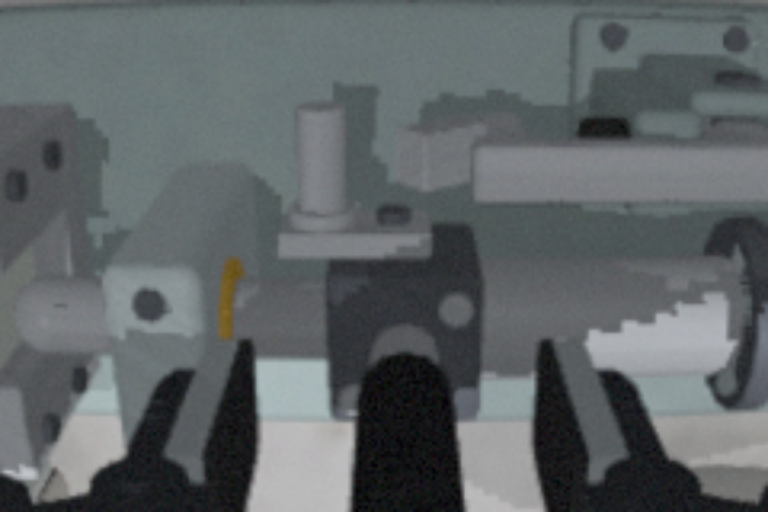

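servo_tool --targets '[0, 0, 0, 0, 0, 0, 12, 0, 0, 0, 0, 0, 0, 12, 0, 0, 0, 0, 0, 0, 12, 0, 0, 0, 0, 0, 0, 12, 0, 0, 0, 0, 0, 0, 12, 0, 0, 0, 0, 0, 0, 12, 0, 0, 0, 0, 0, 0, 12, 0, 0, 0, 0, 0, 0, 12, 0, 0, 0, 0, 0, 0, 12, 0, 0, 0, 0, 0, 0, 12]' --newtons 30

```text
t: 14.2
tool_pos: [0.554, 0.0145, 0.0941]
tcp_rot: [-1.275, 1.165, 1.274]
wrist_force: [-1.5, 0.2, 5.2]
grip_width: 0.0151
```

servo_tool --targets '[0, 0, 0, 0, 0, 1, 12, 0, 0, 0, 0, 0, 2, 12, 0, 0, 0, 0, 0, 3, 12, 0, 0, 0, 0, 0, 3, 12, 0, 0, 0, 0, 0, 3, 12, 0, 0, 0, 0, 0, 3, 12, 0, 0, 0, 0, 0, 3, 12, 0, 0, 0, 0, 0, 2, 12, 0, 0, 0, 0, 0, 0, 12, 0, 0, 0, 0, 0, 0, 12]'

```text
t: 15.45
tool_pos: [0.5522, 0.0333, 0.0941]
tcp_rot: [-1.276, 1.166, 1.273]
wrist_force: [0.3, -4.8, 5.4]
grip_width: 0.0152
```

servo_tool --targets '[0, 0, 0, 0, 0, 1, 12, 0, 0, 0, 0, 0, 1, 12, 0, 0, 0, 0, 0, 1, 12, 0, 0, 0, 0, 0, 0.5, 12, 0, 0, 0, 0, 0, 0, 12, 0, 0, 0, 0, 0, 0, 12, 0, 0, 0, 0, 0, 0, 12, 0, 0, 0, 0, 0, 0, 12, 0, 0, 0, 0, 0, 0, 12, 0, 0, 0, 0, 0, 0, 12]'

```text
t: 16.7
tool_pos: [0.552, 0.0358, 0.094]
tcp_rot: [-1.277, 1.167, 1.273]
wrist_force: [0.9, -8.2, 3.5]
grip_width: 0.0153
```

servo_tool --targets '[0, 0, 0, 0, 0, 0.5, 12, 0, 0, 0, 0, 0, 0.5, 12, 0, 0, 0, 0, 0, 0.5, 12, 0, 0, 0, 0, 0, 0, 12, 0, 0, 0, 0, 0, 0, 12, 0, 0, 0, 0, 0, 0, 12, 0, 0, 0, 0, 0, 0, 12, 0, 0, 0, 0, 0, 0, 12, 0, 0, 0, 0, 0, 0, 12, 0, 0, 0, 0, 0, 0, 12]'

```text
t: 17.95
tool_pos: [0.5519, 0.0371, 0.094]
tcp_rot: [-1.277, 1.168, 1.273]
wrist_force: [1.6, -9.3, 4.8]
grip_width: 0.0152
```

servo_tool --targets '[0, 0, 0, 0, 0, 0.5, 12, 0, 0, 0, 0, 0, 0.5, 12, 0, 0, 0, 0, 0, 0.5, 12, 0, 0, 0, 0, 0, 0, 12, 0, 0, 0, 0, 0, 0, 12, 0, 0, 0, 0, 0, 0, 12, 0, 0, 0, 0, 0, 0, 12, 0, 0, 0, 0, 0, 0, 12, 0, 0, 0, 0, 0, 0, 12, 0, 0, 0, 0, 0, 0, 12]'

```text
t: 19.2
tool_pos: [0.5517, 0.0385, 0.0941]
tcp_rot: [-1.277, 1.168, 1.273]
wrist_force: [2.6, -10.0, 4.5]
grip_width: 0.0153
```

servo_tool --targets '[0, 0, 0, 0, 0, 0.5, 12, 0, 0, 0, 0, 0, 0.5, 12, 0, 0, 0, 0, 0, 0.5, 12, 0, 0, 0, 0, 0, 0, 12, 0, 0, 0, 0, 0, 0, 12, 0, 0, 0, 0, 0, 0, 12, 0, 0, 0, 0, 0, 0, 12, 0, 0, 0, 0, 0, 0, 12, 0, 0, 0, 0, 0, 0, 12, 0, 0, 0, 0, 0, 0, 12]'

```text
t: 20.45
tool_pos: [0.5516, 0.0398, 0.0941]
tcp_rot: [-1.277, 1.168, 1.272]
wrist_force: [3.6, -10.5, 3.6]
grip_width: 0.0151
```

servo_tool --targets '[0, 0, 0, 0, 0, 0.5, 12, 0, 0, 0, 0, 0, 0.5, 12, 0, 0, 0, 0, 0, 0.5, 12, 0, 0, 0, 0, 0, 0, 12, 0, 0, 0, 0, 0, 0, 12, 0, 0, 0, 0, 0, 0, 12, 0, 0, 0, 0, 0, 0, 12, 0, 0, 0, 0, 0, 0, 12, 0, 0, 0, 0, 0, 0, 12, 0, 0, 0, 0, 0, 0, 12]'

```text
t: 21.7
tool_pos: [0.5515, 0.0411, 0.094]
tcp_rot: [-1.277, 1.168, 1.272]
wrist_force: [2.1, -11.3, 4.2]
grip_width: 0.0153
```

servo_tool --targets '[0, 0, 0, 0, 0, 0.5, 12, 0, 0, 0, 0, 0, 0.5, 12, 0, 0, 0, 0, 0, 0.5, 12, 0, 0, 0, 0, 0, 0, 12, 0, 0, 0, 0, 0, 0, 12, 0, 0, 0, 0, 0, 0, 12, 0, 0, 0, 0, 0, 0, 12, 0, 0, 0, 0, 0, 0, 12, 0, 0, 0, 0, 0, 0, 12, 0, 0, 0, 0, 0, 0, 12]'

```text
t: 22.95
tool_pos: [0.5514, 0.0424, 0.0941]
tcp_rot: [-1.277, 1.169, 1.272]
wrist_force: [3.0, -11.8, 4.3]
grip_width: 0.015
```

servo_tool --targets '[0, 0, 0, 0, 0, 0.5, 12, 0, 0, 0, 0, 0, 0.5, 12, 0, 0, 0, 0, 0, 0.5, 12, 0, 0, 0, 0, 0, 0, 12, 0, 0, 0, 0, 0, 0, 12, 0, 0, 0, 0, 0, 0, 12, 0, 0, 0, 0, 0, 0, 12, 0, 0, 0, 0, 0, 0, 12, 0, 0, 0, 0, 0, 0, 12, 0, 0, 0, 0, 0, 0, 12]'

```text
t: 24.2
tool_pos: [0.5512, 0.0441, 0.094]
tcp_rot: [-1.277, 1.168, 1.272]
wrist_force: [2.1, -11.6, 3.7]
grip_width: 0.0152
```

servo_tool --targets '[0, 0, 0, 0, 0, 0.5, 12, 0, 0, 0, 0, 0, 0.5, 12, 0, 0, 0, 0, 0, 0, 12, 0, 0, 0, 0, 0, 0, 12, 0, 0, 0, 0, 0, 0, 12, 0, 0, 0, 0, 0, 0, 12, 0, 0, 0, 0, 0, 0, 12, 0, 0, 0, 0, 0, 0, 12, 0, 0, 0, 0, 0, 0, 12, 0, 0, 0, 0, 0, 0, 12]'

```text
t: 25.45
tool_pos: [0.5511, 0.0453, 0.094]
tcp_rot: [-1.277, 1.168, 1.272]
wrist_force: [2.2, -10.9, 5.1]
grip_width: 0.015
```

servo_tool --targets '[0, 0, 0, 0, 0, 0.5, 12, 0, 0, 0, 0, 0, 0.5, 12, 0, 0, 0, 0, 0, 0, 12, 0, 0, 0, 0, 0, 0, 12, 0, 0, 0, 0, 0, 0, 12, 0, 0, 0, 0, 0, 0, 12, 0, 0, 0, 0, 0, 0, 12, 0, 0, 0, 0, 0, 0, 12, 0, 0, 0, 0, 0, 0, 12, 0, 0, 0, 0, 0, 0, 12]'

```text
t: 26.7
tool_pos: [0.5511, 0.0464, 0.0941]
tcp_rot: [-1.277, 1.168, 1.272]
wrist_force: [1.9, -9.8, 4.7]
grip_width: 0.0152
```

servo_tool --targets '[0, 0, 0, 0, 0, 0.5, 12, 0, 0, 0, 0, 0, 0.5, 12, 0, 0, 0, 0, 0, 0, 12, 0, 0, 0, 0, 0, 0, 12, 0, 0, 0, 0, 0, 0, 12, 0, 0, 0, 0, 0, 0, 12, 0, 0, 0, 0, 0, 0, 12, 0, 0, 0, 0, 0, 0, 12, 0, 0, 0, 0, 0, 0, 12, 0, 0, 0, 0, 0, 0, 12]'

```text
t: 27.95
tool_pos: [0.551, 0.0473, 0.0941]
tcp_rot: [-1.277, 1.168, 1.272]
wrist_force: [2.5, -10.4, 3.8]
grip_width: 0.0151
```

servo_tool --targets '[0, 0, 0, 0, 0, 0.4, 12, 0, 0, 0, 0, 0, 0.4, 12, 0, 0, 0, 0, 0, 0, 12, 0, 0, 0, 0, 0, 0, 12, 0, 0, 0, 0, 0, 0, 12, 0, 0, 0, 0, 0, 0, 12, 0, 0, 0, 0, 0, 0, 12, 0, 0, 0, 0, 0, 0, 12, 0, 0, 0, 0, 0, 0, 12, 0, 0, 0, 0, 0, 0, 12]'

```text
t: 29.2
tool_pos: [0.5509, 0.048, 0.0941]
tcp_rot: [-1.277, 1.168, 1.272]
wrist_force: [2.9, -10.6, 4.7]
grip_width: 0.0153
```

servo_tool --targets '[0, 0, 0, 0, 0, -0.5, 12, 0, 0, 0, 0, 0, -0.5, 12, 0, 0, 0, 0, 0, -0.5, 12, 0, 0, 0, 0, 0, -0.5, 12, 0, 0, 0, 0, 0, 0, 12, 0, 0, 0, 0, 0, 0, 12, 0, 0, 0, 0, 0, 0, 12, 0, 0, 0, 0, 0, 0, 12, 0, 0, 0, 0, 0, 0, 12, 0, 0, 0, 0, 0, 0, 12]'

```text
t: 30.45
tool_pos: [0.551, 0.0467, 0.094]
tcp_rot: [-1.277, 1.167, 1.273]
wrist_force: [2.3, -7.7, 4.2]
grip_width: 0.0152
```

servo_tool --targets '[0, 0, 0, 0, 0, -0.5, 12, 0, 0, 0, 0, 0, -0.5, 12, 0, 0, 0, 0, 0, -0.5, 12, 0, 0, 0, 0, 0, -0.5, 12, 0, 0, 0, 0, 0, 0, 12, 0, 0, 0, 0, 0, 0, 12, 0, 0, 0, 0, 0, 0, 12, 0, 0, 0, 0, 0, 0, 12, 0, 0, 0, 0, 0, 0, 12, 0, 0, 0, 0, 0, 0, 12]'

```text
t: 31.7
tool_pos: [0.5512, 0.0448, 0.0941]
tcp_rot: [-1.277, 1.167, 1.273]
wrist_force: [1.6, -7.4, 5.0]
grip_width: 0.0151
```

servo_tool --targets '[0, 0, 0, 0, 0, 0.7, 12, 0, 0, 0, 0, 0, 0.7, 12, 0, 0, 0, 0, 0, 0.7, 12, 0, 0, 0, 0, 0, 0.7, 12, 0, 0, 0, 0, 0, 0.7, 12, 0, 0, 0, 0, 0, 0.7, 12, 0, 0, 0, 0, 0, 0.6, 12, 0, 0, 0, 0, 0, 0, 12, 0, 0, 0, 0, 0, 0, 12, 0, 0, 0, 0, 0, 0, 12]'

```text
t: 32.95
tool_pos: [0.5508, 0.0487, 0.094]
tcp_rot: [-1.277, 1.168, 1.272]
wrist_force: [2.0, -10.3, 5.2]
grip_width: 0.0149
```

servo_tool --targets '[0, 0, 0, 0, 0, 0.5, 12, 0, 0, 0, 0, 0, 0.5, 12, 0, 0, 0, 0, 0, 0, 12, 0, 0, 0, 0, 0, 0, 12, 0, 0, 0, 0, 0, 0, 12, 0, 0, 0, 0, 0, 0, 12, 0, 0, 0, 0, 0, 0, 12, 0, 0, 0, 0, 0, 0, 12, 0, 0, 0, 0, 0, 0, 12, 0, 0, 0, 0, 0, 0, 12]'

```text
t: 34.2
tool_pos: [0.5507, 0.0496, 0.094]
tcp_rot: [-1.277, 1.168, 1.272]
wrist_force: [2.6, -11.3, 4.5]
grip_width: 0.0155
```

servo_tool --targets '[0, 0, 0, 0, 0, 0.4, 12, 0, 0, 0, 0, 0, 0.4, 12, 0, 0, 0, 0, 0, 0, 12, 0, 0, 0, 0, 0, 0, 12, 0, 0, 0, 0, 0, 0, 12, 0, 0, 0, 0, 0, 0, 12, 0, 0, 0, 0, 0, 0, 12, 0, 0, 0, 0, 0, 0, 12, 0, 0, 0, 0, 0, 0, 12, 0, 0, 0, 0, 0, 0, 12]'

```text
t: 35.45
tool_pos: [0.5507, 0.0504, 0.0941]
tcp_rot: [-1.277, 1.168, 1.272]
wrist_force: [3.9, -11.6, 4.5]
grip_width: 0.0153
```

servo_tool --targets '[0, 0, 0, 0, 0, 0.5, 12, 0, 0, 0, 0, 0, 0.5, 12, 0, 0, 0, 0, 0, 0, 12, 0, 0, 0, 0, 0, 0, 12, 0, 0, 0, 0, 0, 0, 12, 0, 0, 0, 0, 0, 0, 12, 0, 0, 0, 0, 0, 0, 12, 0, 0, 0, 0, 0, 0, 12, 0, 0, 0, 0, 0, 0, 12, 0, 0, 0, 0, 0, 0, 12]'

```text
t: 36.7
tool_pos: [0.5506, 0.0514, 0.0941]
tcp_rot: [-1.277, 1.168, 1.272]
wrist_force: [3.4, -11.7, 4.3]
grip_width: 0.015
```

servo_tool --targets '[0, 0, 0, 0, 0, 0.5, 12, 0, 0, 0, 0, 0, 0.5, 12, 0, 0, 0, 0, 0, 0, 12, 0, 0, 0, 0, 0, 0, 12, 0, 0, 0, 0, 0, 0, 12, 0, 0, 0, 0, 0, 0, 12, 0, 0, 0, 0, 0, 0, 12, 0, 0, 0, 0, 0, 0, 12, 0, 0, 0, 0, 0, 0, 12, 0, 0, 0, 0, 0, 0, 12]'

```text
t: 37.95
tool_pos: [0.5505, 0.0526, 0.0941]
tcp_rot: [-1.277, 1.168, 1.272]
wrist_force: [2.4, -10.3, 4.8]
grip_width: 0.0152
```

servo_tool --targets '[0, 0, 0, 0, 0, -0.5, 12, 0, 0, 0, 0, 0, -0.5, 12, 0, 0, 0, 0, 0, -0.5, 12, 0, 0, 0, 0, 0, 0, 12, 0, 0, 0, 0, 0, 0, 12, 0, 0, 0, 0, 0, 0, 12, 0, 0, 0, 0, 0, 0, 12, 0, 0, 0, 0, 0, 0, 12, 0, 0, 0, 0, 0, 0, 12, 0, 0, 0, 0, 0, 0, 12]'

```text
t: 39.2
tool_pos: [0.5505, 0.0518, 0.0941]
tcp_rot: [-1.276, 1.167, 1.273]
wrist_force: [0.3, -7.8, 4.6]
grip_width: 0.0151
```

servo_tool --targets '[0, 0, 0, 0, 0, -0.5, 12, 0, 0, 0, 0, 0, -0.5, 12, 0, 0, 0, 0, 0, -0.5, 12, 0, 0, 0, 0, 0, 0, 12, 0, 0, 0, 0, 0, 0, 12, 0, 0, 0, 0, 0, 0, 12, 0, 0, 0, 0, 0, 0, 12, 0, 0, 0, 0, 0, 0, 12, 0, 0, 0, 0, 0, 0, 12, 0, 0, 0, 0, 0, 0, 12]'

```text
t: 40.45
tool_pos: [0.5507, 0.0501, 0.0941]
tcp_rot: [-1.277, 1.167, 1.273]
wrist_force: [1.6, -8.7, 5.7]
grip_width: 0.0149
```

```bash
python3 - <<'E'
from h import *
import pickle
s=snapshot("wrist");pickle.dump((s,telemetry.state()),open("w6.pkl","wb"));print(tool()[0],telemetry.state()["wrist_force"])
cv2.imwrite("pics/w6c.png",np.clip(cv2.resize(s["pixels"][130:260,190:390],None,fx=4,fy=4,interpolation=cv2.INTER_CUBIC)*1.25,0,255).astype(np.uint8))
E
```

```text
[0.550707   0.05012464 0.09406594] [ 1.48286772 -8.51598967  4.96582174]
```

View pics/w6c.png

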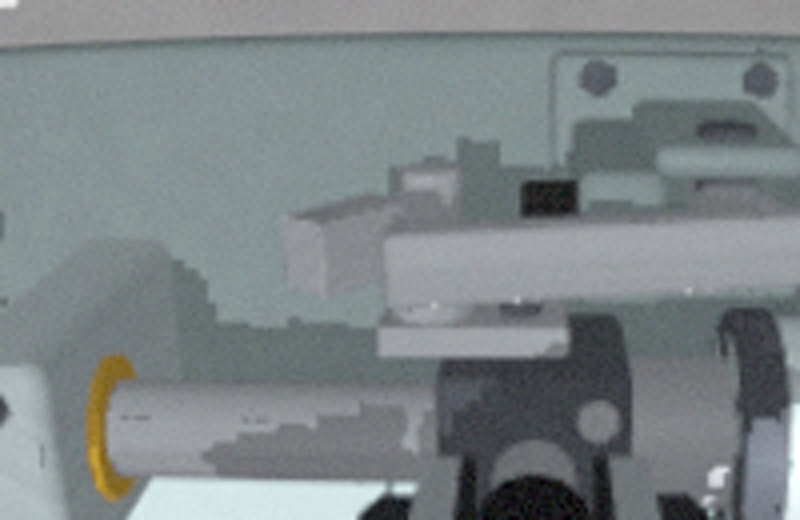

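servo_tool --targets '[0, 0, 0, 0, 0, 0.7, 12, 0, 0, 0, 0, 0, 0.7, 12, 0, 0, 0, 0, 0, 0.7, 12, 0, 0, 0, 0, 0, 0.7, 12, 0, 0, 0, 0, 0, 0.7, 12, 0, 0, 0, 0, 0, 0.5, 12, 0, 0, 0, 0, 0, 0, 12, 0, 0, 0, 0, 0, 0, 12, 0, 0, 0, 0, 0, 0, 12, 0, 0, 0, 0, 0, 0, 12]'

```text
t: 41.75
tool_pos: [0.5504, 0.0538, 0.094]
tcp_rot: [-1.277, 1.168, 1.273]
wrist_force: [2.5, -10.6, 4.3]
grip_width: 0.0152
```

servo_tool --targets '[0, 0, 0, 0, 0, 0.6, 12, 0, 0, 0, 0, 0, 0.6, 12, 0, 0, 0, 0, 0, 0, 12, 0, 0, 0, 0, 0, 0, 12, 0, 0, 0, 0, 0, 0, 12, 0, 0, 0, 0, 0, 0, 12, 0, 0, 0, 0, 0, 0, 12, 0, 0, 0, 0, 0, 0, 12, 0, 0, 0, 0, 0, 0, 12, 0, 0, 0, 0, 0, 0, 12]'

```text
t: 43.0
tool_pos: [0.5502, 0.0554, 0.0941]
tcp_rot: [-1.277, 1.167, 1.273]
wrist_force: [1.1, -7.5, 4.9]
grip_width: 0.0147
```

servo_tool --targets '[0, 0, 0, 0, 0, 0.4, 12, 0, 0, 0, 0, 0, 0.4, 12, 0, 0, 0, 0, 0, 0, 12, 0, 0, 0, 0, 0, 0, 12, 0, 0, 0, 0, 0, 0, 12, 0, 0, 0, 0, 0, 0, 12, 0, 0, 0, 0, 0, 0, 12, 0, 0, 0, 0, 0, 0, 12, 0, 0, 0, 0, 0, 0, 12, 0, 0, 0, 0, 0, 0, 12]'

```text
t: 44.25
tool_pos: [0.5502, 0.0557, 0.0941]
tcp_rot: [-1.277, 1.168, 1.272]
wrist_force: [2.5, -10.0, 4.3]
grip_width: 0.0152
```

servo_tool --targets '[0, 0, 0, 0, 0, -0.5, 12, 0, 0, 0, 0, 0, -0.5, 12, 0, 0, 0, 0, 0, -0.5, 12, 0, 0, 0, 0, 0, -0.5, 12, 0, 0, 0, 0, 0, 0, 12, 0, 0, 0, 0, 0, 0, 12, 0, 0, 0, 0, 0, 0, 12, 0, 0, 0, 0, 0, 0, 12, 0, 0, 0, 0, 0, 0, 12, 0, 0, 0, 0, 0, 0, 12]'

```text
t: 45.5
tool_pos: [0.5503, 0.0552, 0.094]
tcp_rot: [-1.276, 1.166, 1.273]
wrist_force: [0.5, -2.6, 4.6]
grip_width: 0.0151
```

servo_tool --targets '[0, 0, 0, 0, 0, -0.4, 12, 0, 0, 0, 0, 0, 0, 12, 0, 0, 0, 0, 0, 0, 35, 0, 0, 0, 0, 0, 0, 35, 0, 0, 0, 0, 0, 0, 35, 0, 0, 0, -10, 0, 0, 35, 0, 0, 0, -20, 0, 0, 35, 0, 0, 0, -25, 0, 0, 35, 0, 0, 0, -15, 0, 0, 35, 0, 0, 0, 0, 0, 0, 35]'

```text
t: 46.75
tool_pos: [0.5505, 0.0561, 0.1647]
tcp_rot: [-1.275, 1.163, 1.273]
wrist_force: [-0.3, -0.5, -0.0]
grip_width: 0.035
```

```bash
python3 - <<'E'
from h import *
import pickle
s=snapshot("wrist");st=telemetry.state();pickle.dump((s,st),open("w7.pkl","wb"));p,M=tool();print(p,st["wrist_force"],st["grip_width"])
a=np.radians(-84.8);X=np.array([np.cos(a),np.sin(a),0]);Y=np.array([-X[1],X[0],0])
O=np.array([.5537,.0145,0])
print("expect handle rest/cocked px",proj(s,O+[0,0,.129],True),proj(s,O-.0408*X+[0,0,.129],True))
g=O-.105*X-.037*Y+[0,0,.086];print("trigger guess",g,proj(s,g,True))
cv2.imwrite("pics/w7c.png",np.clip(cv2.resize(s["pixels"][120:270,260:530],None,fx=2.96,fy=2.96,interpolation=cv2.INTER_CUBIC)*1.25,0,255).astype(np.uint8))
E
```

```text
[0.549675   0.05583539 0.16347712] [-0.00671841 -0.87411435 -0.25209077] 0.03508216177924485
expect handle rest/cocked px [255.13474091 231.83550742] [319.2075001  232.19758919]
trigger guess [0.50733586 0.11571446 0.086     ] [406.33717116 161.63670934]
```

View pics/w7c.png

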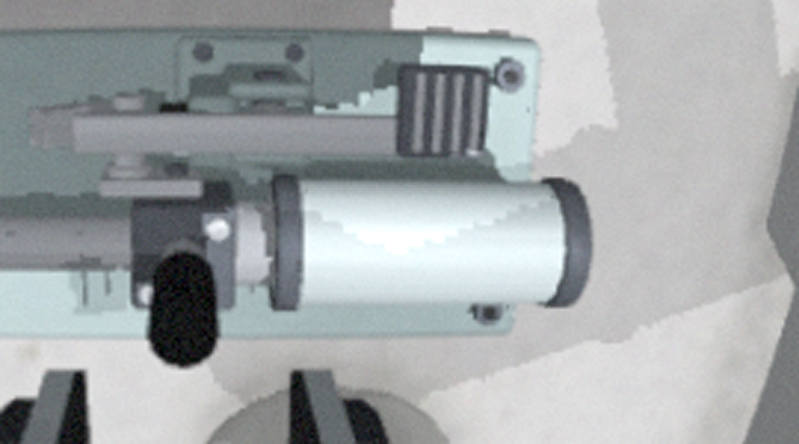

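```bash
python3 - <<'E'
from h import *
import pickle
s,st=pickle.load(open("w7.pkl","rb"))
f=lambda u,v:((u+.5)/2.96-.5+260,(v+.5)/2.96-.5+120)
P=np.array([onz(s,f(*k),.086,True) for k in[(400,67),(488,67),(490,155),(398,155)]]);print(P.round(4).tolist(),P.mean(0))
a=np.radians(-84.8);X=np.array([np.cos(a),np.sin(a),0]);Y=np.array([-X[1],X[0],0])
c=P.mean(0)+[0,-.0015,0];print("tester frame",(c-[.5537,.0145,0])@X,(c-[.5537,.0145,0])@Y)
t=c-.002*X;goal([t[0],t[1],.091],95.2)
E
```

```text
[[0.4941, 0.1049, 0.086], [0.4912, 0.1277, 0.086], [0.5136, 0.1319, 0.086], [0.5162, 0.1075, 0.086]] [0.50375354 0.11800552 0.086     ]
tester frame -0.10611248270583709 -0.04049587967887998
at [549.7  55.8 163.5] shift mm [72.5 40.4 66.5] turn deg [-0.12  0.03  0.03] shift in goal axes [72.5 40.2 66.6]
```

servo_tool --targets '[0, 0, 0, 0, 8, 14, 0, 0, 0, 0, 0, 12, 20, 0, 0, 0, 0, 0, 12, 20, 0, 0, 0, 0, 0, 8.2, 12.6, 0, 0, 0, 0, 15, 0, 0, 0, 0, 0, 0, 20, 0, 0, 0, 0, 0, 0, 20, 0, 0, 0, 0, 0, 0, 12, 0, 0, 0, 0, 0, 0, 5, 0, 0, 0, 0, 0, 0, 0, 0, 0, 0]'

```text
t: 48.05
tool_pos: [0.504, 0.1184, 0.0911]
tcp_rot: [-1.274, 1.166, 1.274]
wrist_force: [0.6, -0.5, 0.4]
grip_width: -0.0003
```

```bash
python3 - <<'E'
from h import *
import pickle
s=snapshot("wrist");st=telemetry.state();pickle.dump((s,st),open("w8.pkl","wb"));p,M=tool();print(p,st["wrist_force"],st["grip_width"])
goal([.5035,.1185,.091],95.2)
cv2.imwrite("pics/w8.png",s["pixels"])
cv2.imwrite("pics/w8c.png",np.clip(cv2.resize(s["pixels"][130:270,160:420],None,fx=3,fy=3,interpolation=cv2.INTER_CUBIC)*1.25,0,255).astype(np.uint8))
E
```

```text
[0.50421948 0.11859672 0.09156256] [-0.15758293  0.06682476  0.00691792] -0.00011405154623419208
at [504.2 118.6  91.6] shift mm [ 0.6  0.7 -0. ] turn deg [-0.11  0.01  0.04] shift in goal axes [ 0.6  0.7 -0. ]
```

View pics/w8c.png

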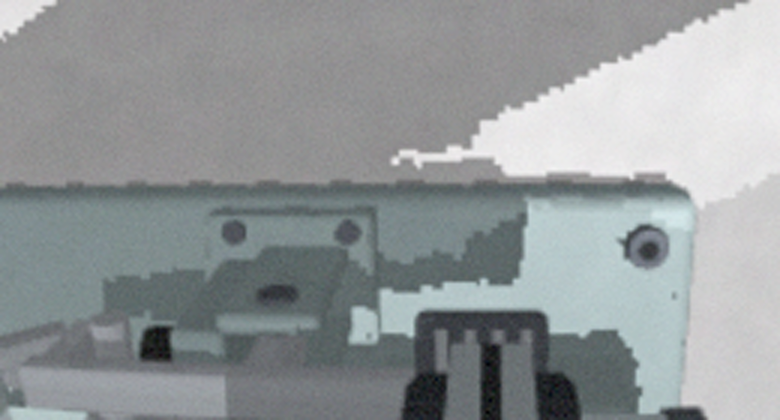

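servo_tool --targets '[0, 0, 0, 2, 1, 0, 0, 0, 0, 0, 2, 0, 0, 0, 0, 0, 0, 1, 0, 0, 0, 0, 0, 0, 1, 0, 0, 0, 0, 0, 0, 1, 0, 0, 0, 0, 0, 0, 1, 0, 0, 0, 0, 0, 0, 1, 0, 0, 0, 0, 0, 0, 0, 0, 0, 0, 0, 0, 0, 0, 0, 0, 0, 0, 0, 0, 0, 0, 0, 0]'

```text
t: 49.35
tool_pos: [0.503, 0.1197, 0.0837]
tcp_rot: [-1.274, 1.163, 1.275]
wrist_force: [-4.7, 4.8, 7.6]
grip_width: -0.0002
```

```bash
cat > chk.py <<'E'
from h import *
def black(s,z=.129):
    im=s["pixels"];O=np.array([.5537,.0145,.115]);a=np.radians(-84.8);X=np.array([np.cos(a),np.sin(a),0])
    r=[]
    for d in(0,.0408):
        u,v=proj(s,O-d*X,False).round().astype(int);r.append((u,v,int(im[v-1:v+2,u-1:u+2].max(2).mean())))
    return r
s=snapshot("top");print("top: rest, cocked brightness",black(s));st=telemetry.state();print(st["tool_pos"],st["wrist_force"])
cv2.imwrite("pics/t_%d.png"%int(st["t"]*100),s["pixels"])
E
python3 chk.py; python3 - <<'E'
from h import *
import pickle,sys
import io,contextlib
with contextlib.redirect_stdout(io.StringIO()):
    from chk import black
t=pickle.load(open("s0.pkl","rb"))["top"];print("start",black(t))
E
```

```text
top: rest, cocked brightness [(np.int64(235), np.int64(217), 145), (np.int64(216), np.int64(218), 49)]
[0.50293    0.11967144 0.0836002 ] [-4.99626896  4.81629037  8.01067425]
start [(np.int64(235), np.int64(217), 52), (np.int64(216), np.int64(218), 154)]
```

servo_tool --targets '[0, 0, 0, 0.7, 0, 0, 0, 0, 0, 0, 0.7, 0, 0, 0, 0, 0, 0, 0.7, 0, 0, 0, 0, 0, 0, 0.7, 0, 0, 0, 0, 0, 0, 0, 0, 0, 0, 0, 0, 0, 0, 0, 0, 0, 0, 0, 0, 0, 0, 0, 0, 0, 0, 0, 0, 0, 0, 0, 0, 0, 0, 0, 0, 0, 0, 0, 0, 0, 0, 0, 0, 0]'

```text
t: 50.7
tool_pos: [0.5034, 0.1192, 0.0801]
tcp_rot: [-1.274, 1.164, 1.274]
wrist_force: [-1.9, 3.8, 5.0]
grip_width: 0.0
```

```bash
python3 chk.py
```

```text
top: rest, cocked brightness [(np.int64(235), np.int64(217), 50), (np.int64(216), np.int64(218), 158)]
[0.50343808 0.1192032  0.08008541] [-2.53087638  3.9075966   5.08469604]
```

Fired: handle back at rest. Raise clear.

servo_tool --targets '[0, 0, 0, -3, 0, 0, 0, 0, 0, 0, -8, 0, 0, 0, 0, 0, 0, -20, 0, 0, 0, 0, 0, 0, -25, 0, 0, 0, 0, 0, 0, -25, 0, 0, 0, 0, 0, 0, -20, 0, 0, 0, 0, 0, 0, 0, 0, -20, 0, 0, 0, 0, 0, 0, -30, 0, 0, 0, 0, 0, 0, -25, 0, 0, 0, 0, 0, 0, 0, 0]'

```text
t: 52.0
tool_pos: [0.5084, 0.0413, 0.1792]
tcp_rot: [-1.271, 1.171, 1.274]
wrist_force: [1.1, 0.6, -0.7]
grip_width: 0.0001
```

```bash
python3 chk.py; python3 - <<'E'
from h import *
import glob
w=snapshot("wrist")["pixels"];t=cv2.imread(sorted(glob.glob("pics/t_*.png"))[-1])
a=cv2.resize(w[120:270,180:450],None,fx=2.9,fy=2.9,interpolation=cv2.INTER_CUBIC);b=cv2.resize(t[190:262,160:460],(a.shape[1],160))
cv2.imwrite("pics/final.png",np.vstack([a,b]));print(telemetry.state()["t"])
E
```

```text
top: rest, cocked brightness [(np.int64(235), np.int64(217), 48), (np.int64(216), np.int64(218), 39)]
[0.50866694 0.04223564 0.17942252] [-0.02015202 -0.29988072 -0.0725461 ]
52.1
```

```bash
python3 - <<'E'
from h import *
s=snapshot("wrist");a=np.radians(-84.8);X=np.array([np.cos(a),np.sin(a),0]);Y=np.array([-X[1],X[0],0])
C=np.array([.562,-.0725,.102])
for n,dx in(("plaque",0),("+x of it",.012),("-x of it",-.012)):
    print(n,[s["pixels"][tuple(proj(s,C+dx*X+dy*Y,True).round().astype(int)[::-1])].tolist() for dy in(-.017,-.008,0,.008,.017)],proj(s,C+dx*X,True).round())
im=s["pixels"].astype(int);u,v=proj(s,C,True).round().astype(int);print(im[v-4,u-14:u+15].min(1).tolist())
print([im[r,u].min() for r in range(v-45,v+45,3)])
E
```

```text
plaque [[148, 152, 146], [197, 202, 197], [221, 225, 221], [219, 224, 218], [220, 225, 219]] [183. 257.]
+x of it [[190, 184, 180], [191, 186, 183], [193, 187, 185], [193, 188, 184], [146, 146, 146]] [171. 256.]
-x of it [[97, 103, 96], [136, 137, 133], [132, 135, 131], [133, 137, 132], [120, 118, 114]] [195. 257.]
[184, 183, 181, 180, 176, 176, 181, 180, 188, 209, 218, 220, 218, 218, 220, 219, 221, 219, 176, 136, 132, 132, 134, 131, 132, 128, 135, 134, 130]
[np.int64(116), np.int64(111), np.int64(113), np.int64(112), np.int64(112), np.int64(111), np.int64(107), np.int64(106), np.int64(129), np.int64(146), np.int64(147), np.int64(146), np.int64(195), np.int64(219), np.int64(218), np.int64(221), np.int64(218), np.int64(217), np.int64(219), np.int64(220), np.int64(218), np.int64(215), np.int64(0), np.int64(0), np.int64(0), np.int64(69), np.int64(70), np.int64(73), np.int64(67), np.int64(71)]
```

```bash
python3 -c "
from plant import hand_in,telemetry
print(telemetry.state()['wrist_force'],telemetry.state()['t']);print(hand_in())"
```

```text
[-0.35912931  0.08042165 -0.57733117] 52.15
the job is handed in; nothing more can be done
None
```

The plaque was struck as asked: it is seated in the slot, the striker was cocked on the sear and then fired with the trigger pad. I handed the job in at 52 s of the 72 s allowed.

**Seating:** The 40 x 70 mm plaque went from the rack into the specimen slot and was pushed home. It met the floor at the expected height, at about 9 N, and a camera measurement of its top face agreed with the seated height.

**Cocking:** I drew the handle back in small steps.
- I eased it forward twice along the way, at about 30 to 34 mm and 36 to 38 mm. It was not held, and only friction changed.
- The catch came at about 41 mm. Easing the handle then dropped the force from 10 N to 2.6 N with almost no movement.
- I did not notice the steep rise of the buffer. The pull never went above about 12 N.
- After I let go, a picture showed the striker still cocked.

**Firing:** The trigger had not let go when it was pressed about 2.4 mm (about 8 N). It had fired when next checked, at about 6 mm (5 N). The top camera showed the handle back at its rest place.

**Last checks:** After I raised the arm, the plaque was still in its slot, with pixel values matching its expected place and thickness. The wrist force was about zero, so the robot was touching nothing. Two checks were weaker than I wanted: the final picture could not be viewed because the limit of 12 was reached, and the repeat handle check was unclear because the gripper seemed to block the top camera. I did not recheck the bystander objects or the other two plaques in a final picture.

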